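# Open the lamp shutter fully and start the exposure

### The arm

A 6-joint arm with a two-finger parallel gripper is mounted at the origin on the work surface. World frame = base frame: x ahead of the robot, y to its left, z up, the work surface at z = 0. Lengths are in m, angles in rad, forces in N, time in s.
With the tool pointing down it reaches from about 0.35 to 0.975 m from the base axis. Payload 4.9 kg.
Tool frame: the origin (TCP) lies on the mounting face of the last link; the fingertips stand 173 mm ahead of it and the grasp point (between the pads) lies 155 mm ahead of it (tcp_to_grasp is the distance from the TCP to the grasp point, in m); z points along the fingers, y is the line along which they close (so a half turn about z gives the same grasp; the last joint's range is limited). The gripper opens to 85 mm and grips with 20 to 120 N. Pads are 22 mm wide; open, the fingers measure 114 mm over their backs; the gripper's body (76 mm by 85 mm) begins 54 mm behind the grasp point. The pads swing forward as they close: fully open they stand 13 mm farther back than shut.
Start: joints at [-1.332, 0.053, 1.613, -0, 1.476, -0.119], TCP at [0.219, -0.585, 0.405] pointing down, gripper open.
Joint ranges: [-3.01, 3.01], [-1.01, 2.22], [0.06, 2.58], [-1.02, 4.17], [0.09, 2.62], [-3.14, 3.14]. Speed limits (rad/s): [2.57, 2.57, 3.14, 3.14, 3.14, 3.14].

### API

Orientations are given as a rotation vector (axis times angle).
In Python, from station import get_obs, get_image, calibration, finish_job, tcp_to_grasp gives the robot as it stands. The module is installed in compiled form; this text tells all that it offers.
- The arm moves only by the tool arm_command, never from a script. Its argument "plan" is a list that holds one entry, the list of rows, each a list of 6 numbers: the shift along the tool's x, y, z in cm, then the turn, a rotation vector about the tool's x, y, z in rad. A call has 1 to 12 rows; each row is the pose to reach, as a shift and turn from the pose commanded when the call began, along the tool's axes at that moment; what a row does not reach only later rows make up. A row lasts 1/12 s, in which the tool goes at most 41.7 mm and 7.16 degrees, less where a joint would pass 70% of its speed; a pose out of reach is approached as far as the arm can. A call with a gripper value outside its range is refused whole. "gripper" is the closure, from -1 (fully open) to 1 (shut), set as the call begins (left out, the last holds). The fingers move at their own pace and stop on an object; "force" is the grip in N (left out, the last holds). Time passes only in rows, so rows that repeat a pose let the fingers close. It gives the time, the measured TCP pose, the force, the opening and the grip force at its end, in the units of the state.
- get_obs(): the state, without advancing time (a new reading comes with each control period).
- get_image(name): name is "side" or "top"; returns (picture, depth): 480x640x3 uint8, blue, green, red; 480x640 float32, m along the optical axis (not along the pixel's ray), 0 where there is no reading.
- calibration(name): a dict with "fx", "fy", "cx", "cy" (pixels), "dist" ([k1, k2, p1, p2, k3] as OpenCV has them; the pictures are not rectified), "pose" (4x4, takes a point from camera to world coordinates). Camera axes: x right, y up, looking along -z (the intrinsics and any distortion apply to the point x, -y, -z); pixel columns grow to the right and rows downward; lengths in m; the calibration is good to about 2 mm. A picture is of the moment at which its call begins. calibration takes no time and is no camera call.
- finish_job(): hands the job in; it is judged then, once.
The state is a dict: "t": time; "q": joint angles; "dq": joint speeds; "effort": joint torques, N m; "tool_pos": TCP position; "tool_rot": TCP orientation; "contact_force": force on the tool from outside, world axes, zero at the start; "wrist_torque": the same for the moment, N m; "opening": finger opening in m; "grip_force": force on a finger pad.
Only numpy, scipy, OpenCV 4.12 (cv2) and the standard library are available. Lean on these libraries where they do the work, as an engineer would, in place of code of your own. Each camera call takes 0.05 s, during which the arm holds its last target. There are 200 camera calls.

### The job

Without gripping or lifting anything, push the shutter lever on the lamp with a fingertip from closed, towards the green mark, past its half-open click, until it rests against the fully open stop. Then press the green start button on the grey controller all the way down and let it come back up. Leave the amber bottle, the beaker and the screwdriver where they are.

Things in the scene. Friction and masses are not known exactly. Their poses are not given: they have to be found in the camera images.
- lamp: fixed arc lamp with shutter box; origin on the bench under the box's centre, z up. Box 150 mm along x, 70 along y, flat top 110 mm up, with red (closed), yellow (half), green (full) marks by its slot. A 60 mm tube (axis 65 mm up) runs along -y to the finned housing (190 x 180 mm, 315 mm tall, centre at y = -305 mm). A dark snout sticks out 30 mm on +y.
- shutter_lever (a joint): lever travel along the lamp's +x, in m: 0 closed, 0.025 first detent (half open), 0.055 hard stop (fully open). Starts at 0 to 0.009. Light friction (about 1.2 N), stays where left. A spring click of about 4 N leads into the detent, a stiffer one of about 8 N out of it; from 0.041 it slides freely to the stop.
- lever_top (a point): centre of the top of the lever's upright tab, 155 mm above the bench; moves with it. Tab 14 mm thick along the lamp's x (rear half black, front half red), 28 mm wide along y, 36 mm tall, lower edge 9 mm above the box top. Push on its rear (black) face; squeezing the tab is gripping. Closed, it stands at x = -27.5 mm in the lamp's frame: 40 mm of box top behind its rear face.
- full_open_stop (a point): fixed point on the shutter box's top face (110 mm up) where the foot of the lever stands when fully open, 55 mm along the lamp's +x from the closed place.
- controller: fixed grey controller box with a black top, 100 mm (its x) by 120 mm (its y), 45 mm tall; origin under its centre on the bench. It carries the start button and, besides, a flat green display.
- start_button_top (a point): centre of the top of the round green start button, 67 mm above the bench when up; it points up and lies 15 mm towards -x from the controller's centre. The button is 28 mm in diameter in a black collar of 44 mm whose rim is 57 mm above the bench.
- start_button (a joint): how far the start button is pressed, in m: 0 = up, 0.006 = all the way down. It is sprung: about 1.5 N to begin, 5 N fully down; it comes back up by itself.
- amber_bottle: loose amber glass bottle with black cap, 56 mm diameter, 100 mm tall, standing; origin under its centre. To be left alone.
- beaker: loose open glass beaker, 60 mm diameter at the rim, 75 mm tall; origin under its centre. To be left alone.
- screwdriver: loose screwdriver 150 mm long lying on the bench along its x, handle to -x. To be left alone.
There are look-alikes about, which are no part of the job. Several things have the shape of the controller; the one meant has the colours described above.

How it is judged:
By the outcome, as a careful person would: the job done as asked, in the order asked, and still so for the second after the job is handed in, with the robot touching nothing.
It also fails if it takes over 48 s, if anything falls off the work surface, if the arm or the gripper's body presses on something with over 40 N, if the wrist force passes 120 N, or if a joint passes its speed limit or range.

## Working session

There is one attempt and no reset: what is moved stays moved. The work goes in short steps, Python scripts to look and compute and a tool call to move; the robot and the scene stay as the last step left them, time stands still between calls to the robot, and variables do not carry over. Pictures are saved under pics/ and viewed, at most 10 in all, crops included, and the job is handed in when it is done.

Besides the shell and the picture viewer there is one more tool, called after "Emit:" in YAML: its name, and indented under it one key for each argument. arm_command: Moves the arm, as the interface text tells. Its arguments: {"type":"object","properties":{"plan":{"type":"array"},"gripper":{"type":"number"},"force":{"type":"number"}},"required":["plan"]}

```bash
mkdir -p pics; cat > h.py <<'E'
import numpy as np, cv2
from station import *
def ray(name,u,v):
    c=calibration(name);K=np.array([[c['fx'],0,c['cx']],[0,c['fy'],c['cy']],[0,0,1.]])
    p=cv2.undistortPoints(np.array([[[u,v]]],float),K,np.array(c['dist'],float))[0,0]
    P=np.array(c['pose']);d=P[:3,:3]@np.array([p[0],-p[1],-1.]);return P[:3,3],d
def onz(name,u,v,z):
    o,d=ray(name,u,v);return o+d*(z-o[2])/d[2]
def deep(name,u,v,D):
    o,d=ray(name,u,v);return o+d*D[int(round(v)),int(round(u))]
E
python3 - <<'E'
from h import *
for n in('top','side'):
    i,d=get_image(n);cv2.imwrite(f'pics/{n}0.png',i);np.save(f'{n}0.npy',d)
    c=calibration(n);print(n,np.round(c['pose'],3).tolist(),c['fx'],c['dist'])
o=get_obs();print(o['t'],o['tool_pos'],o['tool_rot'],o['opening'],o['contact_force'],tcp_to_grasp)
E
```

```text
top [[0.002, 0.999, -0.039, 0.452], [-0.999, 0.003, 0.032, 0.14], [0.032, 0.039, 0.999, 0.977], [0.0, 0.0, 0.0, 1.0]] 499.4274544332287 [-0.04162229  0.          0.          0.          0.        ]
side [[-0.888, 0.258, -0.38, 0.194], [-0.459, -0.484, 0.745, 0.765], [0.008, 0.836, 0.549, 0.576], [0.0, 0.0, 0.0, 1.0]] 535.7388502957459 [-0.13761321  0.          0.          0.          0.        ]
0.1 [ 0.21881993 -0.58517103  0.40357225] [-3.08960440e+00 -5.58651719e-01  8.61472946e-05] 0.08502093138737335 [ 0.19147101 -0.96873051  0.25217899] 0.1547
```

View pics/top0.png

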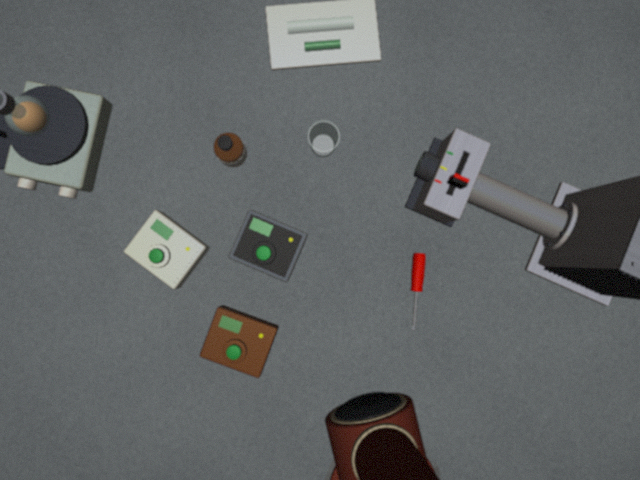

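View pics/side0.png

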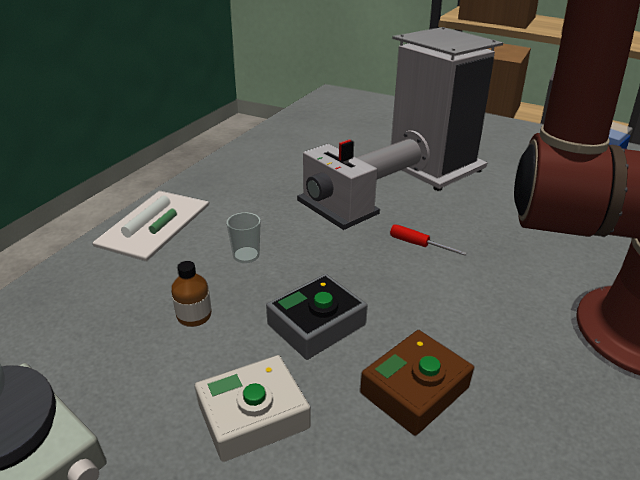

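Top view: the candidates for the button are grey/black box (264,252), white box (157,256) and brown box (234,351). The flat green displays are at (261,227), (162,230) and (230,325). The description fits the grey box with the black top, at (264,252), side view (323,299). The lever is at about (459,181) top, (346,150) side. The red, yellow and green marks run up the box. The red screwdriver handle (418,270) could also be mistaken for the lever. I'll check with close crops.

```bash
python3 - <<'E'
from h import *
t=cv2.imread('pics/top0.png');s=cv2.imread('pics/side0.png')
a=cv2.resize(t[115:240,400:500],None,fx=4,fy=4,interpolation=2);b=cv2.resize(t[200:290,220:320],None,fx=4,fy=4,interpolation=2)
o=np.zeros((500,800,3),np.uint8);o[:500,:400]=a;o[:360,400:]=b;cv2.imwrite('pics/crop.png',o)
D=np.load('top0.npy');S=np.load('side0.npy')
def comps(name,img,m,amin=4):
    n,l,st,c=cv2.connectedComponentsWithStats(m.astype(np.uint8))
    for k in range(1,n):
        if st[k,4]>=amin: yield st[k,4],c[k]
for name,img,dd in(('top',t,D),('side',s,S)):
    h=cv2.cvtColor(img,cv2.COLOR_BGR2HSV);H,Sa,V=h[...,0].astype(int),h[...,1],h[...,2]
    for nm,m in(('red',((H<8)|(H>172))&(Sa>190)&(V>110)),('green',(H>45)&(H<75)&(Sa>110)&(V>60)),('yel',(H>22)&(H<33)&(Sa>150)&(V>100))):
        if name=='side': m=m&(np.arange(640)[None]>150)&(np.arange(480)[:,None]>120)
        for a_,c in comps(name,img,m):print(name,nm,a_,c.round(1),deep(name,*c,dd).round(4))
# top face of box by depth
g=np.array([[deep('top',u,v,D) for u in range(400,500)] for v in range(115,240)])
m=(abs(g[...,2]-.110)<.006).astype(np.uint8);m=cv2.morphologyEx(m,cv2.MORPH_OPEN,np.ones((5,5)))
cs=max(cv2.findContours(m,0,2)[0],key=cv2.contourArea)
P=np.array([onz('top',p[0,0]+400,p[0,1]+115,.11)[:2] for p in cs]);print('box',cv2.minAreaRect((P*1000).astype(np.float32)))
g=np.array([[deep('top',u,v,D) for u in range(220,320)] for v in range(200,290)])
m=(abs(g[...,2]-.045)<.006).astype(np.uint8)
cs=max(cv2.findContours(m,0,2)[0],key=cv2.contourArea)
P=np.array([onz('top',p[0,0]+220,p[0,1]+200,.045)[:2] for p in cs]);print('ctl',cv2.minAreaRect((P*1000).astype(np.float32)))
g=np.array([[deep('top',u,v,D) for u in range(445,475)] for v in range(165,200)])
q=g[(abs(g[...,2]-.155)<.006)];print('tab',len(q),cv2.minAreaRect((q[:,:2]*1000).astype(np.float32)),q.mean(0))
E
```

```text
top red 50 [459.9 177.3] [ 0.5882 -0.1068  0.1553]
top red 394 [417.8 271.8] [ 0.4268 -0.062   0.0274]
top green 184 [263.1 252.6] [0.4625 0.229  0.0693]
top green 134 [155.9 255.4] [0.457  0.4235 0.0655]
top green 173 [233.2 351.8] [0.2835 0.282  0.0676]
top yel 4 [442.5 167.5] [ 0.6129 -0.0896  0.1095]
top yel 15 [290.3 239.3] [0.4875 0.1807 0.0485]
top yel 24 [260.6 335.2] [0.3102 0.2349 0.0473]
side red 18 [344.9 141.7] [ 0.5871 -0.1098  0.1553]
side red 4 [337.5 167.5] [ 0.5879 -0.0808  0.1122]
side red 324 [409.3 233. ] [ 0.4247 -0.0589  0.0237]
side green 4 [319.5 157.8] [ 0.6391 -0.104   0.1117]
side green 35 [162.8 216.8] [0.8681 0.1201 0.0285]
side green 265 [292.  299.9] [0.5109 0.2335 0.0464]
side green 173 [323.  297.4] [0.462 0.227 0.066]
side green 370 [390.6 365.8] [0.3297 0.2907 0.0485]
side green 253 [429.5 363.3] [0.2817 0.2821 0.0684]
side green 105 [224.2 384.7] [0.5043 0.4184 0.0477]
side green 298 [253.6 391.9] [0.4552 0.4235 0.0672]
side yel 15 [322.7 283.9] [0.4873 0.1778 0.0468]
side yel 21 [419.4 343.4] [0.3095 0.2327 0.047 ]
side yel 20 [268.2 369.2] [0.4694 0.3691 0.047 ]Traceback (most recent call last):
  File "<stdin>", line 16, in <module>
  File "h.py", line 10, in deep
    o,d=ray(name,u,v);return o+d*D[int(round(v)),int(round(u))]
        ~~~^^^^^^^^^^
  File "h.py", line 4, in ray
    c=calibration(name);K=np.array([[c['fx'],0,c['cx']],[0,c['fy'],c['cy']],[0,0,1.]])
ValueError: time passes only in moves, steps and waits
```

View pics/crop.png

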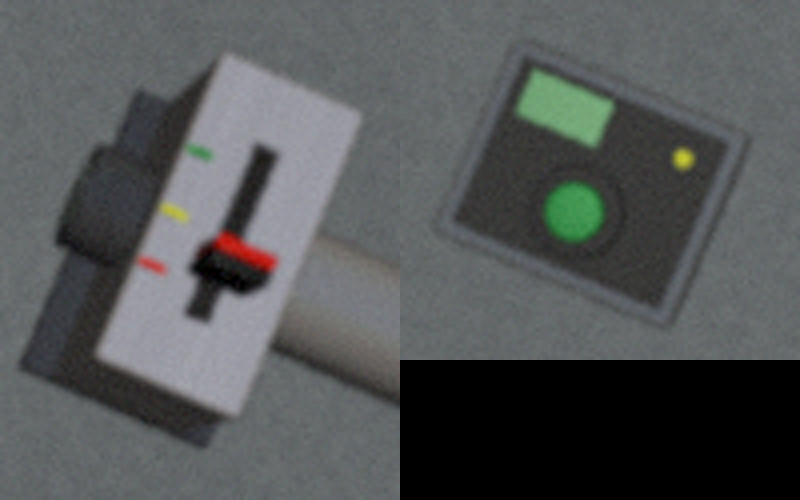

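The crop shows the grey box with the black top, its round button at crop (575,212) and its flat display at (565,107). On the lamp, the lever is next to the red mark, black face towards the robot, and the green mark lies farther along +x. Next I'll measure the box direction.

```bash
sed -i 's/^def ray/import functools\ncalibration=functools.lru_cache(calibration)\ndef ray/' h.py; python3 - <<'E'
from h import *
D=np.load('top0.npy')
def face(u0,u1,v0,v1,z,tol,op=3):
    g=np.array([[deep('top',u,v,D) for u in range(u0,u1)] for v in range(v0,v1)])
    m=(abs(g[...,2]-z)<tol).astype(np.uint8)
    m=cv2.morphologyEx(m,cv2.MORPH_OPEN,np.ones((op,op))) if op else m
    cs=max(cv2.findContours(m,0,2)[0],key=cv2.contourArea)
    P=np.array([onz('top',p[0,0]+u0,p[0,1]+v0,z)[:2] for p in cs])
    r=cv2.minAreaRect((P*1000).astype(np.float32));print(r,cv2.boxPoints(r).round(0).tolist())
face(400,500,115,240,.11,.01);face(220,320,200,290,.047,.008)
face(440,480,160,205,.155,.008,0)
from scipy.spatial.transform import Rotation as R
o=get_obs();print(R.from_rotvec(o['tool_rot']).as_matrix().round(3),o['t'],o['q'])
E
```

```text
((602.153564453125, -114.54562377929688), (71.54129791259766, 149.8335723876953), 66.70256042480469) [[519.0, -118.0], [657.0, -177.0], [685.0, -111.0], [547.0, -52.0]]
((476.4184875488281, 223.162109375), (119.56901550292969, 99.39813995361328), 67.08927154541016) [[407.0, 187.0], [499.0, 149.0], [545.0, 259.0], [454.0, 298.0]]
((584.677734375, -107.70166015625), (28.455753326416016, 16.108020782470703), 68.72584533691406) [[572.0, -118.0], [587.0, -124.0], [597.0, -97.0], [582.0, -92.0]]
[[ 0.937  0.35  -0.   ]
 [ 0.35  -0.937  0.002]
 [ 0.    -0.002 -1.   ]] 0.1 [-1.33201296e+00  5.32814552e-02  1.61418887e+00  5.84907165e-05
  1.47600994e+00 -1.18989787e-01]
```

Emit:
arm_command:
  plan:
    - [[1.1,-2.1,-1.5,0,0,0.076],[2.2,-4.2,-3,0,0,0.152],[3.3,-6.3,-4.5,0,0,0.229],[4.4,-8.4,-6,0,0,0.305],[5.5,-10.5,-7.5,0,0,0.381],[6.6,-12.6,-9,0,0,0.457],[7.7,-14.7,-10.5,0,0,0.533],[8.8,-16.8,-12,0,0,0.61],[9.9,-18.9,-13.5,0,0,0.686],[11,-21,-15,0,0,0.762],[11,-21,-15,0,0,0.762],[11,-21,-15,0,0,0.762]]
  gripper: 1

```text
t: 1.1
tool_pos: [0.2485, -0.3494, 0.5558]
tool_rot: [3.076, -0.627, 0.003]
contact_force: [0.5, -0.0, -0.8]
opening: 0.0001
grip_force: 0.0
```

Emit:
arm_command:
  plan:
    - [[1.6,-3.2,0,0,0,0],[3.3,-6.4,0,0,0,0],[5,-9.7,0,0,0,0],[6.7,-12.9,0,0,0,0],[8.3,-16.1,0,0,0,0],[10,-19.4,0,0,0,0],[11.7,-22.6,0,0,0,0],[13.3,-25.8,0,0,0,0],[15,-29,0,0,0,0],[16.7,-32.3,0,0,0,0],[18.3,-35.5,0,0,0,0],[18.3,-35.5,0,0,0,0]]

```text
t: 2.1
tool_pos: [0.56, -0.0934, 0.5507]
tool_rot: [-3.077, 0.622, 0.007]
contact_force: [-1.6, -1.0, -0.2]
opening: 0.0003
grip_force: 0.0
```

Emit:
arm_command:
  plan:
    - [[0,0,2.5,0,0,0],[0,0,5,0,0,0],[0,0,7.5,0,0,0],[0,0,10,0,0,0],[0,0,12.5,0,0,0],[0,0,15,0,0,0],[0,0,17.5,0,0,0],[0,0,20,0,0,0],[0,0,20,0,0,0]]

```text
t: 2.85
tool_pos: [0.5541, -0.0962, 0.3462]
tool_rot: [-3.076, 0.631, 0.022]
contact_force: [-1.1, 0.2, -0.4]
opening: -0.0
grip_force: 0.0
```

```bash
python3 - <<'E'
from h import *
i,d=get_image('side');j,_=get_image('top')
o=np.hstack([cv2.resize(i[90:230,280:400],None,fx=4,fy=4),cv2.resize(j[110:220,400:480],None,fx=4,fy=4)[:440].copy() if 0 else cv2.resize(j[110:250,410:490],None,fx=4,fy=4)])
cv2.imwrite('pics/c1.png',o)
s=get_obs();print(s['tool_pos'],s['tool_rot'])
E
```

```text
[ 0.55580149 -0.09640502  0.35257766] [-3.07730727  0.63125155  0.00691997]
```

View pics/c1.png

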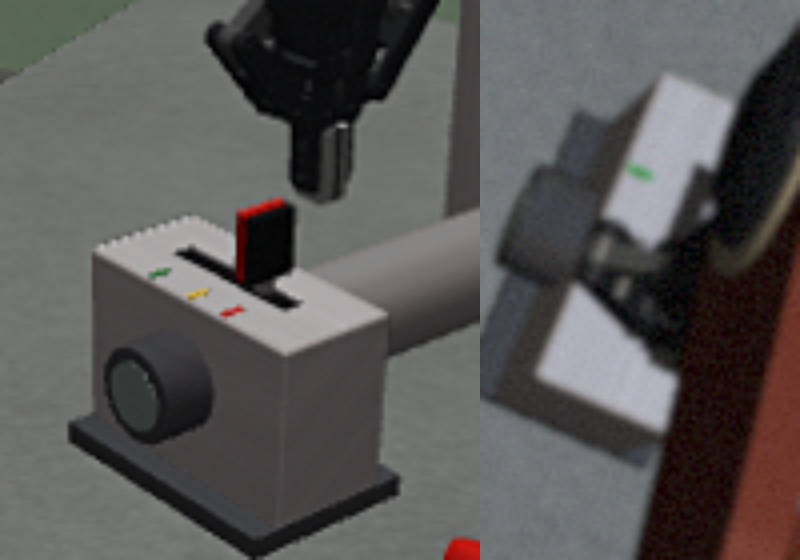

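The side crop shows the shut fingertips at crop (320,195), behind the tab's black face at (270,240) and clear of it. I'll lower them and then push slowly.

Emit:
arm_command:
  plan:
    - [[0,0,1.2,0,0,0],[0,0,2.4,0,0,0],[0,0,3.6,0,0,0],[0,0,4.8,0,0,0],[0,0,4.8,0,0,0],[0,0,4.8,0,0,0]]

```text
t: 3.45
tool_pos: [0.5559, -0.0956, 0.3053]
tool_rot: [-3.077, 0.63, 0.004]
contact_force: [-0.5, 0.0, 1.0]
opening: -0.0
grip_force: 0.0
```

Emit:
arm_command:
  plan:
    - [[0.4,0,0,0,0,0],[0.8,0,0,0,0,0],[1.2,0,0,0,0,0],[1.6,0,0,0,0,0],[2,0,0,0,0,0],[2.4,0,0,0,0,0],[2.8,0,0,0,0,0],[3.2,0,0,0,0,0],[3.6,0,0,0,0,0],[4,0,0,0,0,0],[4,0,0,0,0,0]]

```text
t: 4.37
tool_pos: [0.5932, -0.1116, 0.3068]
tool_rot: [-3.077, 0.631, 0.003]
contact_force: [-1.0, 0.3, 0.6]
opening: -0.0
grip_force: 0.4
```

Emit:
arm_command:
  plan:
    - [[0.3,0,0,0,0,0],[0.6,0,0,0,0,0],[0.9,0,0,0,0,0],[1.2,0,0,0,0,0],[1.5,0,0,0,0,0],[1.5,0,0,0,0,0],[1.5,0,0,0,0,0]]

```text
t: 4.95
tool_pos: [0.6072, -0.1176, 0.3066]
tool_rot: [3.077, -0.631, 0.002]
contact_force: [-0.8, 0.2, -0.3]
opening: 0.0002
grip_force: 0.0
```

Emit:
arm_command:
  plan:
    - [[0.1,0,0,0,0,0],[0.2,0,0,0,0,0],[0.3,0,0,0,0,0],[0.3,0,0,0,0,0],[0.3,0,0,0,0,0]]

```text
t: 5.37
tool_pos: [0.6096, -0.1186, 0.3067]
tool_rot: [3.078, -0.631, 0.0]
contact_force: [-0.4, 0.5, -0.4]
opening: -0.0002
grip_force: 0.3
```

Emit:
arm_command:
  plan:
    - [[0.1,0,0,0,0,0],[0.1,0,0,0,0,0],[0.2,0,0,0,0,0],[0.2,0,0,0,0,0]]

```text
t: 5.7
tool_pos: [0.6115, -0.1194, 0.3067]
tool_rot: [3.078, -0.631, -0.0]
contact_force: [-0.9, 1.0, 0.6]
opening: 0.0002
grip_force: 0.5
```

```bash
python3 - <<'E'
from h import *
i,d=get_image('side')
cv2.imwrite('pics/c2.png',cv2.resize(i[110:230,290:390],None,fx=5,fy=5)[:600])
E
```

```text
(no output)
```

View pics/c2.png

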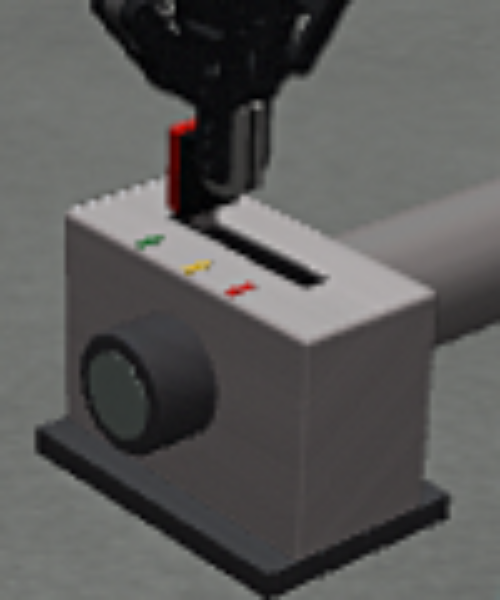

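The tab at crop (190,170) has moved to the green mark's end of the slot, with the fingertip against its black face. There is no stop force yet, so I'll push on in small steps.

Emit:
arm_command:
  plan:
    - [[0.1,0,0,0,0,0],[0.1,0,0,0,0,0],[0.2,0,0,0,0,0],[0.2,0,0,0,0,0]]

```text
t: 6.08
tool_pos: [0.6129, -0.12, 0.3066]
tool_rot: [-3.077, 0.63, 0.004]
contact_force: [-4.4, 1.6, 2.3]
opening: -0.0003
grip_force: 2.6
```

Emit:
arm_command:
  plan:
    - [[0.1,0,0,0,0,0],[0.1,0,0,0,0,0],[0.2,0,0,0,0,0],[0.2,0,0,0,0,0]]

```text
t: 6.42
tool_pos: [0.6139, -0.1203, 0.3067]
tool_rot: [-3.077, 0.63, 0.012]
contact_force: [-12.6, 4.3, 6.8]
opening: -0.0002
grip_force: 6.4
```

The stop is felt at about 13 N. Now back off and rise.

Emit:
arm_command:
  plan:
    - [[-0.5,0,0,0,0,0],[-1.2,0,0,0,0,0],[-2,0,0,0,0,0],[-2,0,-2.5,0,0,0],[-2,0,-5,0,0,0],[-2,0,-7.5,0,0,0],[-2,0,-10,0,0,0],[-2,0,-12.5,0,0,0],[-2,0,-15,0,0,0],[-2,0,-15,0,0,0],[-2,0,-15,0,0,0],[-2,0,-15,0,0,0]]

```text
t: 7.42
tool_pos: [0.5963, -0.1129, 0.4558]
tool_rot: [-3.078, 0.631, 0.001]
contact_force: [-0.9, -0.2, -0.2]
opening: 0.0
grip_force: 0.0
```

Emit:
arm_command:
  plan:
    - [[-2.35,-2.4,0,0,0,0],[-4.7,-4.75,0,0,0,0],[-7.05,-7.1,0,0,0,0],[-9.4,-9.5,0,0,0,0],[-11.7,-11.9,0,0,0,0],[-14.1,-14.3,0,0,0,0],[-16.4,-16.6,0,0,0,0],[-18.7,-19,0,0,0,0],[-21.1,-21.4,0,0,0,0],[-23.4,-23.8,0,0,0,0],[-25.8,-26.1,0,0,0,0],[-25.8,-26.1,0,0,0,0]]

```text
t: 8.42
tool_pos: [0.4598, 0.232, 0.4543]
tool_rot: [-3.079, 0.622, 0.007]
contact_force: [0.0, 0.5, 0.5]
opening: 0.0003
grip_force: 0.0
```

Emit:
arm_command:
  plan:
    - [[0,0,2.5,0,0,0],[0,0,5,0,0,0],[0,0,7.5,0,0,0],[0,0,10,0,0,0],[0,0,12.5,0,0,0],[0,0,15,0,0,0],[0,0,17,0,0,0],[0,0,18,0,0,0],[0,0,18,0,0,0],[0,0,18,0,0,0],[0,0,18,0,0,0]]

```text
t: 9.33
tool_pos: [0.4627, 0.2284, 0.2779]
tool_rot: [-3.077, 0.631, -0.003]
contact_force: [0.2, 0.4, 0.6]
opening: 0.0002
grip_force: 0.0
```

```bash
python3 - <<'E'
from h import *
i,d=get_image('side')
a=cv2.resize(i[220:370,250:400],None,fx=3.5,fy=3.5)[:560];b=cv2.resize(i[110:230,290:360],None,fx=3.75,fy=3.75)
o=np.zeros((560,800,3),np.uint8);o[:a.shape[0],:a.shape[1]]=a;o[:b.shape[0],530:530+b.shape[1]]=b;cv2.imwrite('pics/c3.png',o)
s=get_obs();print(s['tool_pos'],s['tool_rot'])
E
```

```text
[0.46281291 0.22848934 0.2783842 ] [-3.07623171  0.63051096 -0.00393102]
```

View pics/c3.png

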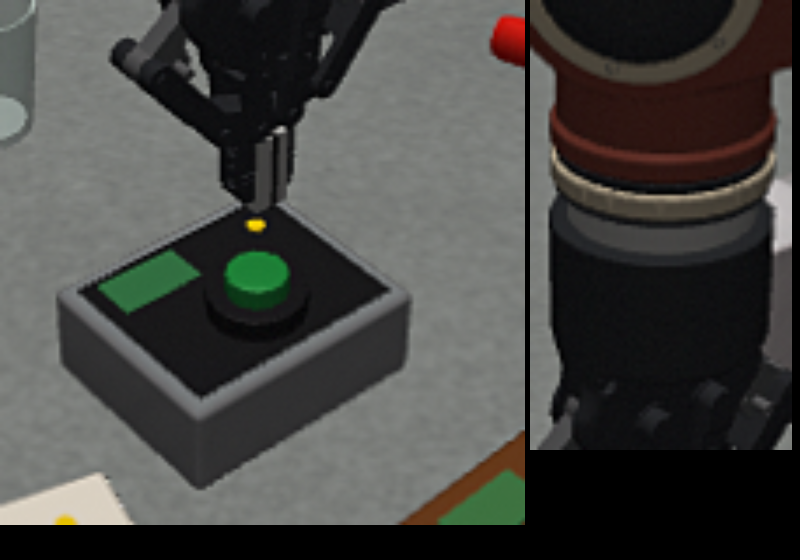

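The fingertips at crop (255,205) are above the button at (257,270), in line with it. Now I'll press in steps and watch the force.

Emit:
arm_command:
  plan:
    - [[0,0,1.2,0,0,0],[0,0,2.4,0,0,0],[0,0,3.4,0,0,0],[0,0,3.8,0,0,0],[0,0,4.1,0,0,0],[0,0,4.1,0,0,0],[0,0,4.1,0,0,0]]

```text
t: 9.97
tool_pos: [0.462, 0.2284, 0.2357]
tool_rot: [3.077, -0.63, -0.002]
contact_force: [-3.6, -1.2, 4.5]
opening: -0.0001
grip_force: 2.0
```

Emit:
arm_command:
  plan:
    - [[0,0,0.1,0,0,0],[0,0,0.2,0,0,0],[0,0,0.2,0,0,0],[0,0,0.2,0,0,0]]

```text
t: 10.3
tool_pos: [0.4623, 0.2284, 0.2344]
tool_rot: [-3.078, 0.631, -0.0]
contact_force: [-4.3, -1.5, 6.3]
opening: -0.0001
grip_force: 3.4
```

Emit:
arm_command:
  plan:
    - [[0,0,0.1,0,0,0],[0,0,0.1,0,0,0],[0,0,0.1,0,0,0],[0,0,0.1,0,0,0]]

```text
t: 10.63
tool_pos: [0.4624, 0.2285, 0.2343]
tool_rot: [3.077, -0.63, -0.0]
contact_force: [-6.1, -1.8, 12.2]
opening: -0.0002
grip_force: 6.0
```

Emit:
arm_command:
  plan:
    - [[0,0,0.1,0,0,0],[0,0,0.1,0,0,0],[0,0,0.1,0,0,0]]

```text
t: 10.88
tool_pos: [0.4625, 0.2286, 0.2342]
tool_rot: [3.077, -0.63, -0.001]
contact_force: [-8.4, -4.1, 17.5]
opening: 0.0003
grip_force: 8.7
```

Emit:
arm_command:
  plan:
    - [[0,0,-0.7,0,0,0],[0,0,-2,0,0,0],[0,0,-5,0,0,0],[0,0,-8,0,0,0],[0,0,-11,0,0,0],[0,0,-14,0,0,0],[0,0,-17,0,0,0],[0,0,-20,0,0,0],[0,0,-20,0,0,0],[0,0,-20,0,0,0]]

```text
t: 11.72
tool_pos: [0.4626, 0.2285, 0.4342]
tool_rot: [-3.075, 0.63, -0.008]
contact_force: [0.6, -0.3, 0.1]
opening: 0.0002
grip_force: 0.0
```

Emit:
arm_command:
  plan:
    - [[-2,0,0,0,0,0],[-4,0,0,0,0,0],[-6,0,0,0,0,0],[-6,0,0,0,0,0],[-6,0,0,0,0,0]]

```text
t: 12.13
tool_pos: [0.4063, 0.2522, 0.4298]
tool_rot: [3.077, -0.628, -0.002]
contact_force: [0.4, -0.7, 0.2]
opening: 0.0001
grip_force: 0.0
```

```bash
python3 - <<'E'
from h import *
i,d=get_image('side');j,D=get_image('top')
cv2.imwrite('pics/s4.png',i)
g=np.array([[deep('top',u,v,D) for u in range(430,490)] for v in range(130,205)])
q=g[(abs(g[...,2]-.155)<.008)];
if len(q):
    r=cv2.minAreaRect((q[:,:2]*1000).astype(np.float32));c=np.array(r[0])-[602.2,-114.5];print(len(q),r,'lamp x',c@[.919,-.394])
a=cv2.resize(i[110:320,270:400],None,fx=2.8,fy=2.8);b=cv2.resize(j[110:260,400:500],None,fx=3.9,fy=3.9)
o=np.zeros((600,800,3),np.uint8);o[:a.shape[0],:a.shape[1]]=a;o[:b.shape[0],400:400+b.shape[1]]=b;cv2.imwrite('pics/c4.png',o)
E
```

```text
146 ((628.1334228515625, -125.91114807128906), (28.70464324951172, 13.342348098754883), 67.30253601074219) lamp x 28.328807940673787
```

View pics/c4.png

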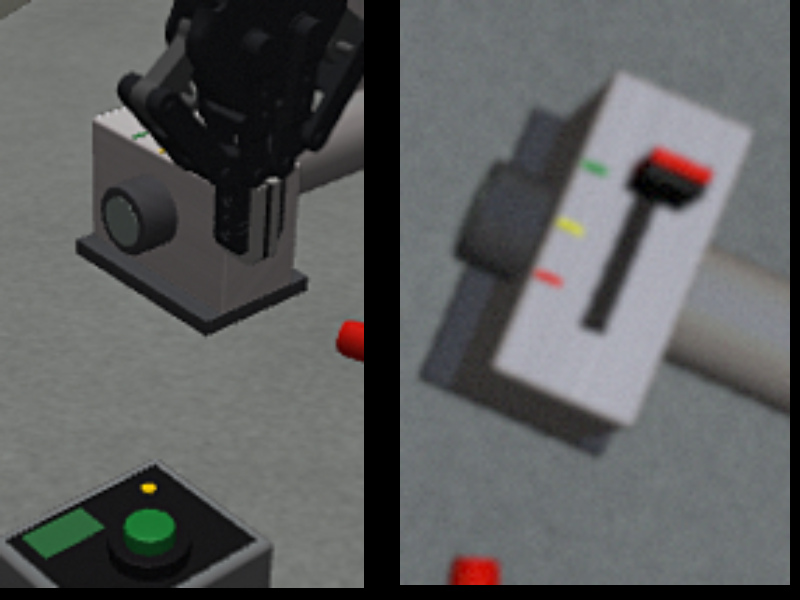

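The lever at crop (675,180) stands at the end of the slot by the green mark, at lamp x of about 28 mm (27.5 expected). The button at (150,530) is back up, and the arm is clear of everything.

```bash
python3 -c "
from station import *
print(finish_job())"
```

```text
the job is handed in; nothing more can be done
None
```

The job is handed in: the lever was pushed to its fully open stop, then the start button was pressed all the way down and came back up, and the bottle, beaker and screwdriver were not touched.

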